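# Nip a glued panel in the bench press

### The arm

A 6-joint arm with a two-finger parallel gripper is mounted at the origin on the work surface. World frame = base frame: x ahead of the robot, y to its left, z up, the work surface at z = 0. Lengths are in m, angles in rad, forces in N, time in s.
With the tool pointing down it reaches from about 0.25 to 0.8 m from the base axis. Payload 8.5 kg.
Tool frame: the origin (TCP) lies midway between the tips of the shut fingers; the grasp point (between the pads) lies 19 mm behind it (bot.hold_point_z is the z of the grasp point in the tool frame, in m); z points along the fingers, y is the line along which they close (so a half turn about z gives the same grasp; the last joint's range is limited). The gripper opens to 85 mm and grips with 20 to 120 N. Pads are 22 mm wide; open, the fingers measure 114 mm over their backs; the gripper's body (76 mm by 85 mm) begins 54 mm behind the grasp point. The pads swing forward as they close: fully open they stand 13 mm farther back than shut.
Start: joints at [1.273, 0.238, -0.013, 1.319, 0, 1.571], TCP at [0.154, 0.502, 0.231] pointing down, gripper open.
Joint ranges: [-2.66, 2.66], [-1.03, 1.9], [-1.14, 1.46], [-1.82, 2.27], [-1.45, 1.34], [-3.14, 3.14]. Speed limits (rad/s): [2.22, 2.22, 2.79, 3.14, 3.14, 3.14].

### API

Orientations are given as a unit quaternion [x, y, z, w].
In Python, from workcell import bot gives the robot as it stands.
- The arm moves only by the shell command python3 -m inch 'ROWS' [FORCE]. ROWS is JSON, a list of rows, each an object of numbers: "tx", "ty", "tz": the shift along the tool's x, y, z in m; "wx", "wy", "wz": the turn, a rotation vector about the tool's x, y, z in degrees; "grip": the opening, from 0 (shut) to 1 (fully open). In form: [{"tx": .., "ty": .., "tz": .., "wx": .., "wy": .., "wz": .., "grip": ..}, ...]. A call has 1 to 12 rows; each row shifts and turns the commanded pose from where the row before left it, along the tool's axes as they then stand; what a row does not reach is not made up. A row lasts 1/12 s, in which the tool goes at most 41.7 mm and 7.16 degrees, less where a joint would pass 70% of its speed; a pose out of reach is approached as far as the arm can. A call is refused whole if a number of a shift passes 0.0417 or a number of a turn 7.16, either way. A call with a gripper value outside its range is refused whole. The fingers move at their own pace and stop on an object; FORCE is the grip in N (left out, the last holds). Time passes only in rows, so rows that do not move let the fingers close. It gives the time, the measured TCP pose, the force, the opening and the grip force at its end, in the units of the state.
- bot.observe(): the state, without advancing time (a new reading comes with each control period).
- bot.capture(name): name is "scene" or "top"; returns a dict with "frame" (480x640x3 uint8, blue, green, red), "z_map" (480x640 float32, m along the optical axis (not along the pixel's ray), 0 where there is no reading), "camera_matrix" (3x3 intrinsics, pixels), "eye" and "attitude" of the camera in the world. Camera axes: x right, y up, looking along -z (the intrinsics and any distortion apply to the point x, -y, -z); pixel columns grow to the right and rows downward; lengths in m; the calibration is good to about 2 mm. A picture is of the moment at which its call begins.
- bot.close_job(): hands the job in; it is judged then, once.
Trained networks look in a picture, given as the dict that the camera call returned (one of the last four; its "shot" number tells which), for a name from the list of things; names that differ only in an ending like _2 or _b are one class to them, and where a whole thing is asked for, a point or a joint stands for the part that bears it (a point fixed in the world has none). Each returns a list of dicts, best first, with "score" (0 to 1); they miss things now and then, are a little off and sometimes report something else, mostly with a low value. They report only what shows in the picture. A call takes as long as a camera call. They do not tell look-alikes from the thing itself.
- bot.spot_in(thing, picture): "centre" ([x, y, z] in m, in the coordinates of the camera as it stood for that picture, good to about 4 mm: the middle of the surface that is visible of it).
- bot.silhouettes(thing, picture): "pixels" (480x640 bool, what is visible of it).
- bot.place_of(thing, picture): "centre" ([x, y, z] in m, in the coordinates of the camera as it stood for that picture, good to about 4 mm: a listed point, or the origin of a listed thing).
The state is a dict: "time_s": time; "qpos": joint angles; "joint_vel": joint speeds; "joint_efforts": joint torques, N m; "eef_pos": TCP position; "tool_rot": TCP orientation; "wrist_force": force on the tool from outside, world axes, zero at the start; "moment": the same for the moment, N m; "opening": opening from 0.0 (shut) to 1.0 (fully open); "gripper_force": force on a finger pad.
Only numpy, scipy, OpenCV 4.12 (cv2) and the standard library are available. Lean on these libraries where they do the work, as an engineer would, in place of code of your own. Each camera call takes 0.05 s, during which the arm holds its last target. There are 200 camera calls.

### The job

Push the glued-up wooden panel into the bench press until its back edge sits square against the rear rail, then wind the press down with the T-handle until the platen grips the panel firmly: stop once the handle has gone clearly stiff, and do not force it past that. Leave the panel clamped and the things standing around the press undisturbed.

Things in the scene. Friction and masses are not known exactly. Their poses are not given: they have to be found in the camera images.
- press: small grey iron bench press, bolted down. Bed 200 (x) x 240 (y) x 18 mm thick; origin at the centre of the bed's underside, on the table, straight below the spindle; x points from the open front (robot's side) to the back, z up. Two upright rods 18 mm thick at x = 0, y = +/-97 mm. The bed's front edge is at x = -100 mm.
- rear_rail (a point): bright steel stop rail across the back of the bed, 170 mm long, 16 mm high: this point is in the middle of its front face, at the bed's top (x = 88, y = 0, z = 18 mm in the press's frame). Axes as the press's.
- crosshead (a point): middle of the top face of the press's beam, above the platen: beam 46 (x) x 236 (y) x 35 mm, its top 150 mm over the table; two nuts and the round boss on it stand 12 mm higher. Axes as the press's.
- platen: flat grey iron pressing plate 120 (x) x 150 (y) x 14 mm hung on the spindle under the beam; origin at the centre of its underside, axes as the press's. It never turns: it moves straight down 20 mm for each full clockwise turn of the handle (seen from above). It hangs on stiff disc springs. Its underside starts 65 to 69 mm above the table.
- handle_hub (a point): centre of the steel T-handle on top of the spindle, on its axis at the bar's mid height; z up; the bar runs both ways along this point's y axis. Hub 38 mm in diameter, from 20 mm below to 17 mm above this point. At the start 227 to 231 mm above the table and the bar within 0.5 rad of the press's y axis. Clockwise from above closes; the handle sinks 20 mm a turn, to some 203 to 213 mm.
- handle_end_a (a point): grip point on one arm of the T-handle, 80 mm from the axis, at mid height of the bar (plain round rod 14 mm in diameter, free to grip 25 to 90 mm from the axis; end caps 21 mm in diameter end 106 mm from it). Axes as the hub's. The thread is stiff: turning freely takes about 0.4 N m, 5 N here, and the handle stays where it is left.
- handle_end_b (a point): the same grip point on the other arm, 80 mm from the axis. Once the platen bears on the panel, after some 0.7 to 1.4 turns, the effort climbs fast, by about 1.2 N here for each 5 degrees: about 9 N here (0.7 to 0.8 N m) is a firm nip, above about 14 N (1.1 N m) the panel is crushed.
- panel: glued-up art panel, plywood face on a pine frame, 200 (x) x 130 (y) mm, 24 to 32 mm thick (panels differ: feel for it), about 0.4 kg, loose on the bed, 18 mm above the table; origin at the centre of its underside, x to its back edge. It starts 33 to 65 mm short of the rail, crooked, its front out of the press. Home, its origin is at x = -12 mm in the press's frame and its front overhangs 12 mm.
- glue_bottle: white glue bottle beside the press, 62 mm in diameter, 165 mm high; origin under its centre. To be left alone.
- brush_jar: glass jar of brushes beside the press, 72 mm in diameter, 105 mm high, brushes to about 195 mm; origin under its centre. To be left alone.
- paint_pot: small white lidded paint pot in front and to one side of the press, 54 mm in diameter, 62 mm high; origin under its centre. To be left alone.
Not all that is in view belongs to the job. Of the things that look like the panel, the larger one is meant.

How it is judged:
By the outcome, as a careful person would: the job done as asked, in the order asked, and still so for the second after the job is handed in, with the robot touching nothing.
It also fails if it takes over 72 s, if anything falls off the work surface, if the arm or the gripper's body presses on something with over 40 N, if the wrist force passes 120 N, or if a joint passes its speed limit or range.

## Working session

There is one attempt and no reset: what is moved stays moved. The work goes in short steps, Python scripts to look and compute and a shell command to move; the robot and the scene stay as the last step left them, time stands still between calls to the robot, and variables do not carry over. Pictures are saved under pics/ and viewed, at most 10 in all, crops included, and the job is handed in when it is done.

```bash
ls; mkdir -p pics; cat > h.py <<'E'
import numpy as np, cv2
from scipy.spatial.transform import Rotation as R
from workcell import bot
def att(c):
    a=np.array(c["attitude"],float)
    return a if a.shape==(3,3) else R.from_quat(a).as_matrix()
def w(c,p): return att(c)@np.array(p)+np.array(c["eye"])
def cloud(c):
    K=np.array(c["camera_matrix"]);z=c["z_map"];v,u=np.mgrid[:480,:640]
    P=np.stack([(u-K[0,2])/K[0,0]*z,-(v-K[1,2])/K[1,1]*z,-z],-1)
    return P@att(c).T+np.array(c["eye"])
E
python3 - <<'E'
from h import *
for n in("scene","top"):
    c=bot.capture(n);cv2.imwrite(f"pics/{n}0.png",c["frame"]);print(n,np.round(c["eye"],3),c["attitude"],c["camera_matrix"],[k for k in c])
    for t in["press","rear_rail","crosshead","platen","handle_hub","handle_end_a","panel","glue_bottle","brush_jar","paint_pot"]:
        print(t,[(round(d["score"],2),np.round(w(c,d["centre"]),3).tolist()) for d in bot.place_of(t,c)])
print(bot.observe())
E
```

```text
pics
scene [ 1.311 -0.458  1.09 ] [0.33595245 0.18886932 0.43809657 0.81211805] [[605.00454694   0.         326.22548735]
 [  0.         605.00454694 238.67588795]
 [  0.           0.           1.        ]] ['frame', 'z_map', 'camera_matrix', 'eye', 'attitude', 'shot']
press [(0.96, [0.6, 0.047, 0.002])]
rear_rail [(0.62, [0.692, 0.056, 0.019])]
crosshead [(0.98, [0.606, 0.053, 0.15]), (0.59, [0.473, 0.267, 0.0])]
platen [(0.73, [0.604, 0.048, 0.066])]
handle_hub [(0.61, [0.607, 0.051, 0.232])]
handle_end_a [(0.96, [0.6, 0.13, 0.235]), (0.59, [0.609, -0.032, 0.228])]
panel [(0.78, [0.308, 0.166, -0.001])]
glue_bottle [(0.83, [0.658, -0.189, 0.002])]
brush_jar [(0.66, [0.583, 0.287, 0.003])]
paint_pot [(0.96, [0.476, 0.267, -0.001]), (0.47, [0.604, 0.049, 0.148])]
top [0.407 0.019 1.221] [ 0.04761644 -0.03170149 -0.7000144   0.71183392] [[457.81920726   0.         324.59832969]
 [  0.         457.81920726 247.09880642]
 [  0.           0.           1.        ]] ['frame', 'z_map', 'camera_matrix', 'eye', 'attitude', 'shot']
press [(0.58, [0.603, 0.052, -0.001])]
rear_rail [(0.89, [0.69
[... 435 characters left out ...]
rray([ 1.27300425e+00,  2.38196547e-01, -1.34956417e-02,  1.31920016e+00,
        2.20401962e-05,  1.57084189e+00]), 'joint_vel': array([ 6.89644801e-05, -4.31857422e-04, -8.49256892e-04, -1.97284832e-03,
        1.75796524e-03,  1.10245175e-03]), 'joint_efforts': array([-1.89929167e-03, -5.38596475e+01,  3.46694505e+01,  3.05703114e-03,
       -2.00324266e-04,  3.34022495e-06]), 'eef_pos': array([0.15402156, 0.50185483, 0.23127973]), 'tool_rot': array([ 1.48369006e-01,  9.88932068e-01, -4.58459558e-05, -1.80194678e-05]), 'wrist_force': array([-0.70685238, -0.16851627, -0.31450159]), 'moment': array([ 0.00795753,  0.00318453, -0.030346  ]), 'gripper_force': 0.0, 'opening': 0.997760664769724}
```

View pics/top0.png

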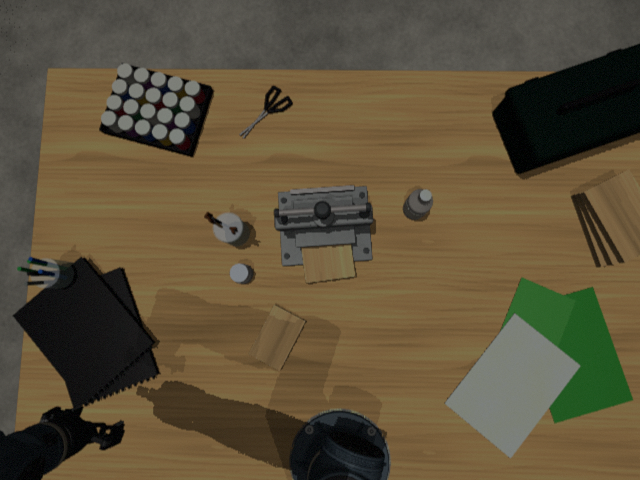

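View pics/scene0.png

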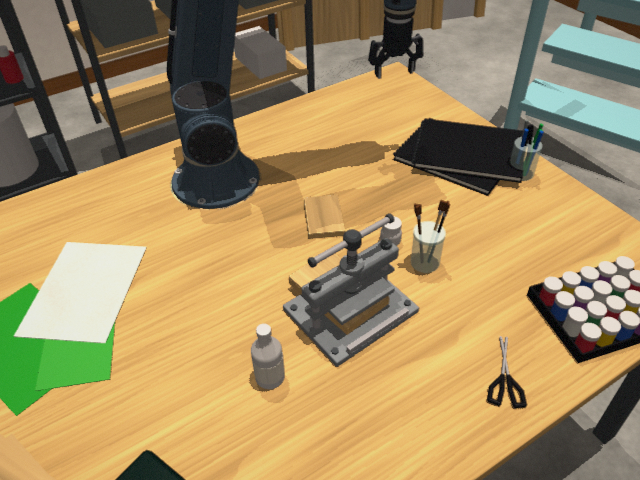

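The panel lies in the press at top (330,264) / scene (300,283). The look-alike is the smaller board loose on the table, at top (281,338) / scene (323,214). I choose the one in the press, and next measure the yaws and the panel's front edge.

```bash
python3 - <<'E'
from h import *
c=bot.capture("top");P=cloud(c);f=c["frame"]
cv2.imwrite("pics/crop1.png",cv2.resize(f[175:375,220:440],None,fx=3,fy=3,interpolation=cv2.INTER_CUBIC)[:600])
def rect(m,n,er=0):
    p=P[m][:,:2].astype(np.float32); r=cv2.minAreaRect(p*1000); print(n,m.sum(),"z",np.round(np.median(P[m][:,2]),4),"c",np.round(r[0],1),"size",np.round(r[1],1),"ang",round(r[2],2))
    return cv2.boxPoints(r)
X,Y,Z=P[...,0],P[...,1],P[...,2]
roi=(X>.42)&(X<.75)&(Y>-.09)&(Y<.19)
rect(roi&(Z>.135)&(Z<.172)&(abs(X-.602)<.035),"beam")
rect(roi&(Z>.01)&(Z<.027),"bed")
m=roi&(Z>.036)&(Z<.056)&(X<.56); m=cv2.morphologyEx(m.astype(np.uint8),cv2.MORPH_OPEN,np.ones((3,3)))>0
print(rect(m,"panel"))
rect(roi&(Z>.205)&(Z<.26),"handle")
rect(roi&(Z>.028)&(Z<.04)&(X>.66),"rail")
for s in bot.silhouettes("panel",c): 
    q=s["pixels"]; print(s["score"],q.sum(),np.argwhere(q).mean(0)); rect(q&(Z>.001),"sil")
# scene view
c2=bot.capture("scene");P2=cloud(c2);X,Y,Z=P2[...,0],P2[...,1],P2[...,2];P=P2
roi=(X>.42)&(X<.75)&(Y>-.09)&(Y<.19)
m=roi&(X<.52)&(Z>.03)&(Z<.06);rect(m,"panel scene")
rect(roi&(Z>.205)&(Z<.26),"handle scene")
E
```

```text
beam 1286 z 0.1502 c [593.   49.1] size [ 40.4 237.5] ang 7.35
bed 2101 z 0.0181 c [576.   47.8] size [250.5 240.2] ang 4.9
panel 1734 z 0.0449 c [500.9  38.2] size [ 92.8 129.7] ang 8.04
[[445.9155    95.914276]
 [464.04276  -32.46707 ]
 [555.9248   -19.493439]
 [537.7976   108.88791 ]]
handle 781 z 0.2364 c [600.4  50. ] size [ 37.3 211. ] ang 9.65
rail 305 z 0.0336 c [693.4  58.3] size [ 13.9 168.4] ang 4.57
0.75 2100 [337.4647619  276.69809524]
sil 2060 z 0.0172 c [341.8 140.1] size [115.  249.7] ang 53.06
0.71 1783 [262.8867078  327.85754347]
sil 1775 z 0.0449 c [501.  37.] size [ 92.5 134.8] ang 8.49
panel scene 739 z 0.0455 c [486.5  33.3] size [ 52.9 133.5] ang 5.7
handle scene 916 z 0.2357 c [607.5  49.8] size [ 36.2 215.4] ang 8.29
```

View pics/crop1.png

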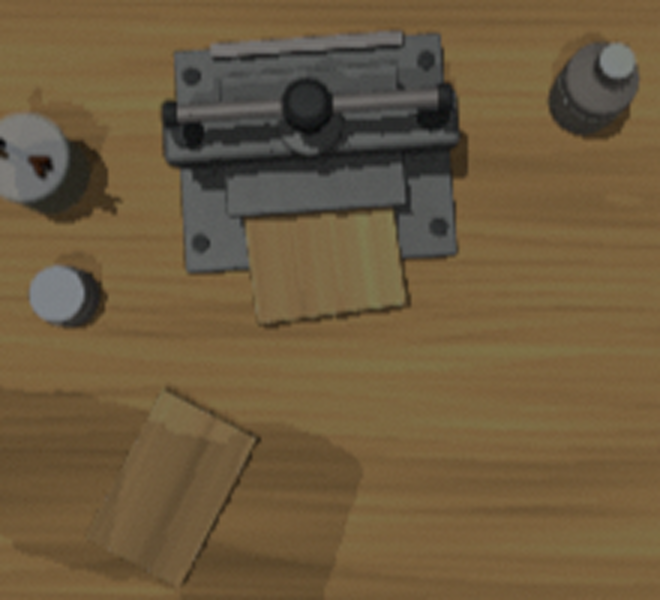

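The crop shows the wide panel (about 130 mm) in the press at crop (325,265), running under the platen. The loose, narrower board at (175,485) is the decoy. The press is yawed about 4.7° and the panel about 8°. The panel top is at 45 mm, with about 35 mm to go. Next I go to a point in front of the panel.

```bash
python3 -m inch '[{"tx":-0.0236,"ty":-0.0234},{"tx":-0.0236,"ty":-0.0234},{"tx":-0.0236,"ty":-0.0234},{"tx":-0.0236,"ty":-0.0234},{"tx":-0.0236,"ty":-0.0234},{"tx":-0.0236,"ty":-0.0234},{"tx":-0.0236,"ty":-0.0234},{"tx":-0.0236,"ty":-0.0234},{"tx":-0.0236,"ty":-0.0234},{"tx":-0.0236,"ty":-0.0234},{"tx":-0.0236,"ty":-0.0234},{"tx":-0.0236,"ty":-0.0234}]'
python3 -m inch '[{"tx":-0.0236,"ty":-0.0234},{"tx":-0.0236,"ty":-0.0234},{"tx":-0.0236,"ty":-0.0234},{"tx":-0.0236,"ty":-0.0234},{"wz":-5.4},{"wz":-5.4},{"wz":-5.4},{"wz":-5.5},{},{}]'
cat >> h.py <<'E'
YAW=np.radians(4.7);C=np.array([.604,.0495])
def st():
    s=bot.observe();M=R.from_quat(s["tool_rot"]).as_matrix();p=s["eef_pos"];c,n=np.cos(YAW),np.sin(YAW)
    d=p[:2]-C;F=s["wrist_force"]
    tq=d[0]*F[1]-d[1]*F[0]
    print("t",round(s["time_s"],2),"p",np.round(p,4),"press xy",np.round([c*d[0]+n*d[1],-n*d[0]+c*d[1]],4),"yaw_y",round(np.degrees(np.arctan2(M[1,1],M[0,1])),1),"tilt",np.round(M[:2,2],3),
     "F",np.round(F,1),"Fpress",np.round([c*F[0]+n*F[1],-n*F[0]+c*F[1]],1),"M",np.round(s["moment"],2),"rxF",round(tq,3),"op",round(s["opening"],2),"gf",round(s["gripper_force"],1),"j",np.round(s["qpos"],2))
    return s,M
E
python3 -c "from h import *;st()"
```

```text
t 1.25 p [0.1541 0.5018 0.2313] press xy [-0.4114  0.4877] yaw_y 72.9 tilt [-0. -0.] F [-0.4 -0.7 -0.6] Fpress [-0.5 -0.6] M [-0.    0.01  0.08] rxF 0.496 op 1.0 gf 0.0 j [ 1.27  0.24 -0.01  1.32 -0.    1.57]$[0]: bad value
$[0]: bad value
```

```bash
python3 -m inch '[{"tx":-0.0236,"ty":-0.0234,"tz":0,"wx":0,"wy":0,"wz":0,"grip":1}]'; python3 -m inch '[{"tx":-0.0236,"ty":-0.0234,"grip":1}]'; python3 -m inch '[{"tx":-0.0236,"ty":-0.0234,"tz":0,"wx":0,"wy":0,"wz":0}]'
```

```text
time_s: 1.33
eef_pos: [0.1688, 0.4757, 0.2307]
tool_rot: [0.147, 0.989, 0.001, -0.0]
wrist_force: [0.5, -1.6, -0.5]
opening: 1.001
gripper_force: 0.0$[0]: bad value
$[0]: bad value
```

All seven keys are needed in every row.

```bash
python3 -m inch '[{"tx":-0.0236,"ty":-0.0234,"tz":0,"wx":0,"wy":0,"wz":0,"grip":1},{"tx":-0.0236,"ty":-0.0234,"tz":0,"wx":0,"wy":0,"wz":0,"grip":1},{"tx":-0.0236,"ty":-0.0234,"tz":0,"wx":0,"wy":0,"wz":0,"grip":1},{"tx":-0.0236,"ty":-0.0234,"tz":0,"wx":0,"wy":0,"wz":0,"grip":1},{"tx":-0.0236,"ty":-0.0234,"tz":0,"wx":0,"wy":0,"wz":0,"grip":1},{"tx":-0.0236,"ty":-0.0234,"tz":0,"wx":0,"wy":0,"wz":0,"grip":1},{"tx":-0.0236,"ty":-0.0234,"tz":0,"wx":0,"wy":0,"wz":0,"grip":1},{"tx":-0.0236,"ty":-0.0234,"tz":0,"wx":0,"wy":0,"wz":0,"grip":1},{"tx":-0.0236,"ty":-0.0234,"tz":0,"wx":0,"wy":0,"wz":0,"grip":1},{"tx":-0.0236,"ty":-0.0234,"tz":0,"wx":0,"wy":0,"wz":0,"grip":1},{"tx":-0.0236,"ty":-0.0234,"tz":0,"wx":0,"wy":0,"wz":0,"grip":1},{"tx":-0.0236,"ty":-0.0234,"tz":0,"wx":0,"wy":0,"wz":0,"grip":1}]'
python3 -m inch '[{"tx":-0.0236,"ty":-0.0234,"tz":0,"wx":0,"wy":0,"wz":0,"grip":1},{"tx":-0.0236,"ty":-0.0234,"tz":0,"wx":0,"wy":0,"wz":0,"grip":1},{"tx":-0.0236,"ty":-0.0234,"tz":0,"wx":0,"wy":0,"wz":0,"grip":1},{"tx":0,"ty":0,"tz":0,"wx":0,"wy":0,"wz":-5.4,"grip":1},{"tx":0,"ty":0,"tz":0,"wx":0,"wy":0,"wz":-5.4,"grip":1},{"tx":0,"ty":0,"tz":0,"wx":0,"wy":0,"wz":-5.5,"grip":1},{"tx":0,"ty":0,"tz":0,"wx":0,"wy":0,"wz":-5.5,"grip":1},{"tx":0,"ty":0,"tz":0,"wx":0,"wy":0,"wz":0,"grip":1},{"tx":0,"ty":0,"tz":0,"wx":0,"wy":0,"wz":0,"grip":1}]'
python3 -c "from h import *;st()"
```

```text
time_s: 2.33
eef_pos: [0.3585, 0.1195, 0.2316]
tool_rot: [0.148, 0.989, 0.0, 0.0]
wrist_force: [0.6, -0.6, -0.0]
opening: 1.001
gripper_force: 0.0
time_s: 3.08
eef_pos: [0.4052, 0.0331, 0.2314]
tool_rot: [-0.04, 0.999, -0.0, 0.0]
wrist_force: [-0.1, -0.3, -0.5]
opening: 0.999
gripper_force: 0.0
t 3.08 p [0.4052 0.0331 0.2314] press xy [-0.1995 -0.    ] yaw_y 94.6 tilt [ 0. -0.] F [-0.1 -0.3 -0.5] Fpress [-0.2 -0.3] M [-0.01  0.01 -0.  ] rxF 0.067 op 1.0 gf 0.0 j [ 0.08  0.03 -0.26  1.28 -0.    0.  ]
```

```bash
python3 -m inch '[{"tx":0,"ty":0,"tz":0.0272,"wx":0,"wy":0,"wz":0,"grip":1},{"tx":0,"ty":0,"tz":0.0272,"wx":0,"wy":0,"wz":0,"grip":1},{"tx":0,"ty":0,"tz":0.0272,"wx":0,"wy":0,"wz":0,"grip":1},{"tx":0,"ty":0,"tz":0.0272,"wx":0,"wy":0,"wz":0,"grip":1},{"tx":0,"ty":0,"tz":0.0272,"wx":0,"wy":0,"wz":0,"grip":1},{"tx":0,"ty":0,"tz":0.0272,"wx":0,"wy":0,"wz":0,"grip":1},{"tx":0,"ty":0,"tz":0.0272,"wx":0,"wy":0,"wz":0,"grip":1},{"tx":0,"ty":0,"tz":0.0272,"wx":0,"wy":0,"wz":0,"grip":1},{"tx":-0.009,"ty":0,"tz":0,"wx":0,"wy":0,"wz":0,"grip":1},{"tx":-0.009,"ty":0,"tz":0,"wx":0,"wy":0,"wz":0,"grip":1},{"tx":-0.009,"ty":0,"tz":0,"wx":0,"wy":0,"wz":0,"grip":1},{"tx":0,"ty":0,"tz":0,"wx":0,"wy":0,"wz":0,"grip":1}]'
python3 - <<'E'
from h import *
st();c=bot.capture("scene");cv2.imwrite("pics/s1.png",cv2.resize(c["frame"][180:380,220:440],None,fx=2.7,fy=2.7))
E
```

```text
time_s: 4.08
eef_pos: [0.4364, 0.0358, 0.0155]
tool_rot: [-0.041, 0.999, 0.0, 0.003]
wrist_force: [0.4, -0.8, 0.2]
opening: 0.995
gripper_force: 0.0
t 4.08 p [0.4364 0.0358 0.0155] press xy [-0.1681  0.    ] yaw_y 94.7 tilt [0.005 0.   ] F [ 0.4 -0.8  0.2] Fpress [ 0.3 -0.8] M [-0.04 -0.12  0.04] rxF 0.136 op 0.99 gf 0.0 j [ 0.08  0.28 -0.58  0.71 -0.   -0.  ]
```

View pics/s1.png

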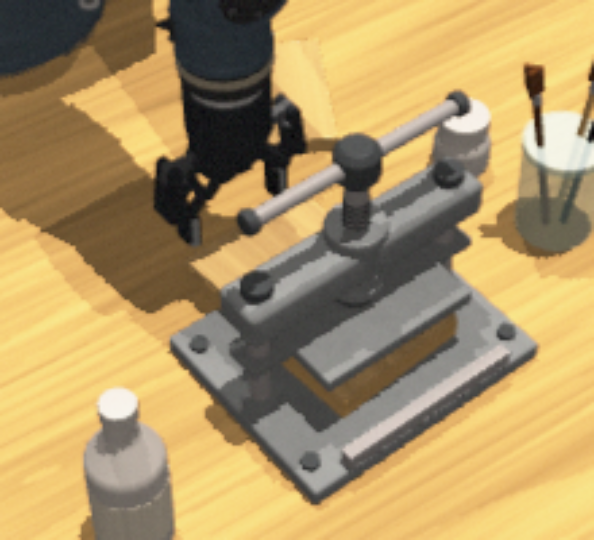

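The gripper stands in front of the panel at (230,190), with the panel's back edge about 35 mm short of the rail at (430,410). Push.

```bash
python3 -m inch '[{"tx":-0.0035,"ty":0,"tz":0,"wx":0,"wy":0,"wz":0,"grip":1},{"tx":-0.0035,"ty":0,"tz":0,"wx":0,"wy":0,"wz":0,"grip":1},{"tx":-0.0035,"ty":0,"tz":0,"wx":0,"wy":0,"wz":0,"grip":1},{"tx":-0.0035,"ty":0,"tz":0,"wx":0,"wy":0,"wz":0,"grip":1},{"tx":-0.0035,"ty":0,"tz":0,"wx":0,"wy":0,"wz":0,"grip":1},{"tx":-0.0035,"ty":0,"tz":0,"wx":0,"wy":0,"wz":0,"grip":1}]'
python3 -c "from h import *;st()"
python3 -m inch '[{"tx":-0.0035,"ty":0,"tz":0,"wx":0,"wy":0,"wz":0,"grip":1},{"tx":-0.0035,"ty":0,"tz":0,"wx":0,"wy":0,"wz":0,"grip":1},{"tx":-0.003,"ty":0,"tz":0,"wx":0,"wy":0,"wz":0,"grip":1},{"tx":-0.003,"ty":0,"tz":0,"wx":0,"wy":0,"wz":0,"grip":1}]'
python3 -c "from h import *;st()"
```

```text
time_s: 4.63
eef_pos: [0.4526, 0.0372, 0.0136]
tool_rot: [-0.041, 0.999, 0.0, -0.001]
wrist_force: [-2.5, 1.4, 2.8]
opening: 1.001
gripper_force: 1.7
t 4.63 p [0.4526 0.0372 0.0136] press xy [-1.519e-01  1.000e-04] yaw_y 94.7 tilt [-0.001  0.   ] F [-2.5  1.4  2.8] Fpress [-2.3  1.6] M [0.26 0.61 0.22] rxF -0.246 op 1.0 gf 1.7 j [ 0.08  0.31 -0.54  0.72  0.   -0.  ]
time_s: 4.97
eef_pos: [0.4662, 0.0382, 0.0137]
tool_rot: [-0.041, 0.999, -0.0, -0.0]
wrist_force: [-3.3, 1.6, 2.3]
opening: 0.999
gripper_force: 1.6
t 4.97 p [0.4662 0.0382 0.0137] press xy [-0.1382 -0.    ] yaw_y 94.7 tilt [-0. -0.] F [-3.3  1.6  2.3] Fpress [-3.2  1.9] M [0.19 0.58 0.19] rxF -0.265 op 1.0 gf 1.6 j [ 0.08  0.33 -0.51  0.73 -0.   -0.  ]
```

```bash
python3 -m inch '[{"tx":-0.003,"ty":0,"tz":0,"wx":0,"wy":0,"wz":0,"grip":1},{"tx":-0.003,"ty":0,"tz":0,"wx":0,"wy":0,"wz":0,"grip":1},{"tx":-0.002,"ty":0,"tz":0,"wx":0,"wy":0,"wz":0,"grip":1},{"tx":0,"ty":0,"tz":0,"wx":0,"wy":0,"wz":0,"grip":1}]'
python3 -c "from h import *;st()"
python3 -m inch '[{"tx":-0.0015,"ty":0,"tz":0,"wx":0,"wy":0,"wz":0,"grip":1},{"tx":-0.001,"ty":0,"tz":0,"wx":0,"wy":0,"wz":0,"grip":1}]'
python3 -c "from h import *;st()"
```

```text
time_s: 5.3
eef_pos: [0.4748, 0.0388, 0.0137]
tool_rot: [-0.041, 0.999, -0.0, 0.0]
wrist_force: [0.1, -0.6, -0.3]
opening: 1.0
gripper_force: 0.0
t 5.3 p [0.4748 0.0388 0.0137] press xy [-1.296e-01 -1.000e-04] yaw_y 94.7 tilt [ 0.001 -0.   ] F [ 0.1 -0.6 -0.3] Fpress [ 0.1 -0.6] M [-0.03  0.02 -0.03] rxF 0.082 op 1.0 gf 0.0 j [ 0.08  0.34 -0.49  0.74 -0.   -0.  ]
time_s: 5.47
eef_pos: [0.4761, 0.0389, 0.0137]
tool_rot: [-0.041, 0.999, -0.0, -0.0]
wrist_force: [-3.7, -0.7, 2.2]
opening: 0.999
gripper_force: 1.9
t 5.47 p [0.4761 0.0389 0.0137] press xy [-1.283e-01 -1.000e-04] yaw_y 94.7 tilt [-0.001 -0.   ] F [-3.7 -0.7  2.2] Fpress [-3.7 -0.4] M [-0.1   0.75 -0.04] rxF 0.053 op 1.0 gf 1.9 j [ 0.08  0.34 -0.49  0.74 -0.   -0.  ]
```

```bash
for i in 1 2 3; do python3 -m inch '[{"tx":-0.001,"ty":0,"tz":0,"wx":0,"wy":0,"wz":0,"grip":1},{"tx":-0.001,"ty":0,"tz":0,"wx":0,"wy":0,"wz":0,"grip":1}]' >/dev/null
python3 -c "from h import *;st()" | sed 's/yaw.*Fpress/F/'; done
```

```text
t 5.63 p [0.4783 0.0391 0.0137] press xy [-0.1262 -0.    ] F [-2.2 -0.6] M [-0.13  0.6   0.01] rxF 0.07 op 1.0 gf 1.6 j [ 0.08  0.34 -0.48  0.74 -0.   -0.  ]
t 5.8 p [0.4804 0.0393 0.0137] press xy [-0.124 -0.   ] F [-3.3 -0.2] M [-0.07  0.61  0.02] rxF 0.024 op 1.0 gf 1.6 j [ 0.08  0.35 -0.48  0.75 -0.   -0.  ]
t 5.97 p [0.4806 0.0394 0.0135] press xy [-0.1238  0.    ] F [-11.7   0.1] M [-0.17  2.09 -0.03] rxF -0.017 op 1.0 gf 5.9 j [ 0.08  0.35 -0.47  0.75 -0.   -0.  ]
```

```bash
python3 -m inch '[{"tx":-0.001,"ty":0,"tz":0,"wx":0,"wy":0,"wz":0,"grip":1},{"tx":0,"ty":0,"tz":0,"wx":0,"wy":0,"wz":0,"grip":1}]' >/dev/null
python3 - <<'E'
from h import *
st();c=bot.capture("scene");cv2.imwrite("pics/s2.png",cv2.resize(c["frame"][260:370,270:430],None,fx=5,fy=5,interpolation=cv2.INTER_CUBIC))
E
```

```text
t 6.13 p [0.4806 0.0394 0.0133] press xy [-0.1238  0.    ] yaw_y 94.7 tilt [-0.005 -0.001] F [-11.1  -2.1   8.3] Fpress [-11.2  -1.2] M [-0.25  2.23  0.02] rxF 0.152 op 1.0 gf 6.0 j [ 0.08  0.35 -0.47  0.75 -0.   -0.  ]
```

View pics/s2.png

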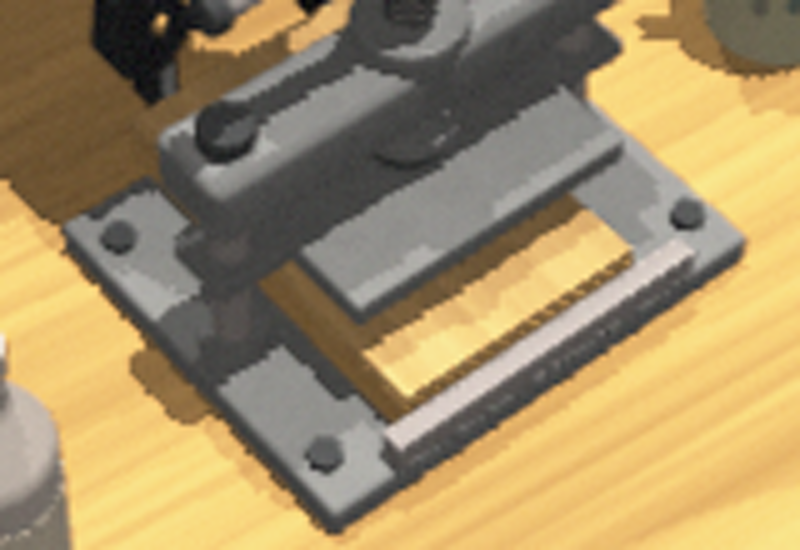

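The back edge lies against the rail along its length, from (400,405) to (630,255). Back off, lift, and measure.

```bash
python3 -m inch '[{"tx":0.005,"ty":0,"tz":0,"wx":0,"wy":0,"wz":0,"grip":1},{"tx":0.025,"ty":0,"tz":0,"wx":0,"wy":0,"wz":0,"grip":1},{"tx":0.025,"ty":0,"tz":0,"wx":0,"wy":0,"wz":0,"grip":1},{"tx":0,"ty":0,"tz":-0.031,"wx":0,"wy":0,"wz":0,"grip":1},{"tx":0,"ty":0,"tz":-0.031,"wx":0,"wy":0,"wz":0,"grip":1},{"tx":0,"ty":0,"tz":-0.031,"wx":0,"wy":0,"wz":0,"grip":1},{"tx":0,"ty":0,"tz":-0.031,"wx":0,"wy":0,"wz":0,"grip":1},{"tx":0,"ty":0,"tz":-0.031,"wx":0,"wy":0,"wz":0,"grip":1},{"tx":0,"ty":0,"tz":-0.031,"wx":0,"wy":0,"wz":0,"grip":1},{"tx":0,"ty":0,"tz":-0.031,"wx":0,"wy":0,"wz":0,"grip":1},{"tx":0,"ty":0,"tz":-0.031,"wx":0,"wy":0,"wz":0,"grip":1},{"tx":0,"ty":0,"tz":-0.031,"wx":0,"wy":0,"wz":0,"grip":1}]' >/dev/null
python3 - <<'E'
from h import *
st()
for n in("top","scene"):
    c=bot.capture(n);P=cloud(c);X,Y,Z=P[...,0],P[...,1],P[...,2]
    d=np.hypot(X-.604,Y-.05)
    m=(d>.027)&(d<.088)&(Z>.21)&(Z<.245)&(X>.57)
    q=P[m]; l=cv2.fitLine(q[:,:2].astype(np.float32),cv2.DIST_HUBER,0,.001,.001).ravel()
    print(n,m.sum(),"bar ang",np.degrees(np.arctan(-l[0]/l[1])),"x at y=.05",l[2]+(0.05-l[3])*l[0]/l[1],"ztop",np.percentile(q[:,2],[50,90]))
    e=P[(d>.09)&(d<.125)&(Z>.21)&(Z<.26)&(X>.57)]
    print(" ends y",e[:,1].min() if len(e) else None,e[:,1].max() if len(e) else None)
    h=P[(d<.03)&(Z>.238)&(Z<.265)]; print(" hub",len(h),(h.max(0)+h.min(0))/2,h[:,2].max())
    m=(X>.45)&(X<.56)&(Y>-.06)&(Y<.15)&(Z>.038)&(Z<.052)
    m=cv2.morphologyEx(m.astype(np.uint8),cv2.MORPH_OPEN,np.ones((3,3)))>0
    print(" panel",np.round(cv2.minAreaRect(P[m][:,:2].astype(np.float32)*1000)[0],1),cv2.minAreaRect(P[m][:,:2].astype(np.float32)*1000)[1:])
    print(" hub net",[(round(x["score"],2),np.round(w(c,x["centre"]),3)) for x in bot.place_of("handle_hub",c)],[(round(x["score"],2),np.round(w(c,x["centre"]),3)) for x in bot.place_of("handle_end_a",c)])
E
```

```text
t 7.18 p [0.4291 0.0352 0.2948] press xy [-0.1755  0.    ] yaw_y 94.7 tilt [0.003 0.   ] F [ 0.5  0.3 -0. ] Fpress [0.5 0.2] M [-0.03 -0.02 -0.02] rxF -0.041 op 1.0 gf 0.0 j [ 0.08  0.06 -0.07  1.44 -0.   -0.  ]
top 359 bar ang 4.607786 x at y=.05 0.5995228 ztop [0.23496824 0.23764065]
 ends y -0.055458539189013834 0.15494433449167522
 hub 225 [0.60094322 0.04838993 0.24444376] 0.25082258349151776
 panel [0. 0.] ((0.0, 0.0), 0.0)
 hub net [(0.84, array([0.599, 0.048, 0.227]))] [(0.91, array([ 0.61 , -0.031,  0.224])), (0.89, array([0.597, 0.128, 0.234]))]
scene 371 bar ang 4.535031 x at y=.05 0.6090108 ztop [0.23503698 0.23797242]
 ends y -0.057460420663913936 0.15689718898768612
 hub 212 [0.60864219 0.05224424 0.24456483] 0.25110879231586847
 panel [502.8  31.3] ((21.551794052124023, 124.54351806640625), 5.606795310974121)
 hub net [] [(0.82, array([ 0.611, -0.032,  0.23 ])), (0.59, array([0.602, 0.129, 0.233]))]
```

```bash
python3 -m inch '[{"tx":0,"ty":0,"tz":0,"wx":0,"wy":0,"wz":-6.9,"grip":1},{"tx":0,"ty":0,"tz":0,"wx":0,"wy":0,"wz":-6.9,"grip":1},{"tx":0,"ty":0,"tz":0,"wx":0,"wy":0,"wz":-6.9,"grip":1},{"tx":0,"ty":0,"tz":0,"wx":0,"wy":0,"wz":-6.9,"grip":1},{"tx":0,"ty":0,"tz":0,"wx":0,"wy":0,"wz":-6.9,"grip":1},{"tx":0,"ty":0,"tz":0,"wx":0,"wy":0,"wz":-6.9,"grip":1},{"tx":0,"ty":0,"tz":0,"wx":0,"wy":0,"wz":-6.9,"grip":1},{"tx":0,"ty":0,"tz":0,"wx":0,"wy":0,"wz":-6.9,"grip":1},{"tx":0,"ty":0,"tz":0,"wx":0,"wy":0,"wz":-6.9,"grip":1},{"tx":0,"ty":0,"tz":0,"wx":0,"wy":0,"wz":-6.9,"grip":1},{"tx":0,"ty":0,"tz":0,"wx":0,"wy":0,"wz":-6.9,"grip":1},{"tx":0,"ty":0,"tz":0,"wx":0,"wy":0,"wz":-6.9,"grip":1}]' >/dev/null
python3 -m inch '[{"tx":0,"ty":0,"tz":0,"wx":0,"wy":0,"wz":-7.1,"grip":1},{"tx":-0.0094,"ty":-0.022,"tz":0,"wx":0,"wy":0,"wz":0,"grip":1},{"tx":-0.0094,"ty":-0.022,"tz":0,"wx":0,"wy":0,"wz":0,"grip":1},{"tx":-0.0094,"ty":-0.022,"tz":0,"wx":0,"wy":0,"wz":0,"grip":1},{"tx":-0.0094,"ty":-0.022,"tz":0,"wx":0,"wy":0,"wz":0,"grip":1},{"tx":-0.0094,"ty":-0.022,"tz":0,"wx":0,"wy":0,"wz":0,"grip":1},{"tx":-0.0094,"ty":-0.022,"tz":0,"wx":0,"wy":0,"wz":0,"grip":1},{"tx":-0.0094,"ty":-0.022,"tz":0,"wx":0,"wy":0,"wz":0,"grip":1},{"tx":-0.0094,"ty":-0.022,"tz":0,"wx":0,"wy":0,"wz":0,"grip":1},{"tx":0,"ty":0,"tz":0,"wx":0,"wy":0,"wz":0,"grip":1},{"tx":0,"ty":0,"tz":0,"wx":0,"wy":0,"wz":0,"grip":1}]' >/dev/null
python3 -c "from h import *;st()"
```

```text
t 9.4 p [0.5981 0.1246 0.2903] press xy [0.0003 0.0753] yaw_y -175.3 tilt [-0.003 -0.001] F [-0.2 -0.4  0.2] Fpress [-0.3 -0.3] M [-0.08  0.01 -0.03] rxF 0.019 op 1.0 gf 0.0 j [ 0.21  0.39  0.35  1.54 -0.   -1.45]
```

```bash
python3 -m inch '[{"tx":0,"ty":0,"tz":0.0205,"wx":0,"wy":0,"wz":0,"grip":1},{"tx":0,"ty":0,"tz":0.0205,"wx":0,"wy":0,"wz":0,"grip":1},{"tx":0,"ty":0,"tz":0.0205,"wx":0,"wy":0,"wz":0,"grip":1},{"tx":0,"ty":0,"tz":0.0205,"wx":0,"wy":0,"wz":0,"grip":1},{"tx":0,"ty":0,"tz":0,"wx":0,"wy":0,"wz":0,"grip":1}]' >/dev/null
python3 -c "from h import *;st()"
python3 -m inch '[{"tx":0,"ty":0,"tz":0,"wx":0,"wy":0,"wz":0,"grip":0},{"tx":0,"ty":0,"tz":0,"wx":0,"wy":0,"wz":0,"grip":0},{"tx":0,"ty":0,"tz":0,"wx":0,"wy":0,"wz":0,"grip":0},{"tx":0,"ty":0,"tz":0,"wx":0,"wy":0,"wz":0,"grip":0},{"tx":0,"ty":0,"tz":0,"wx":0,"wy":0,"wz":0,"grip":0},{"tx":0,"ty":0,"tz":0,"wx":0,"wy":0,"wz":0,"grip":0},{"tx":0,"ty":0,"tz":0,"wx":0,"wy":0,"wz":0,"grip":0},{"tx":0,"ty":0,"tz":0,"wx":0,"wy":0,"wz":0,"grip":0}]' 30 >/dev/null
python3 -c "from h import *;st()"
```

```text
t 9.82 p [0.5949 0.1233 0.2066] press xy [-0.0031  0.0743] yaw_y -175.4 tilt [-0.007 -0.002] F [-0.1  0.6 -0.5] Fpress [-0.1  0.6] M [-0.05  0.02  0.02] rxF 0.006 op 1.0 gf 0.0 j [ 0.2   0.39  0.15  1.33 -0.   -1.45]
t 10.48 p [0.5978 0.1244 0.2113] press xy [-0.0001  0.0752] yaw_y -175.4 tilt [0. 0.] F [-2.7  1.1  5.7] Fpress [-2.6  1.3] M [ 0.1   0.65 -0.04] rxF 0.192 op 0.15 gf 29.2 j [ 0.21  0.39  0.16  1.34  0.   -1.45]
```

```bash
python3 -m inch '[{"tx":0.0006,"ty":-0.0091,"tz":0.0004,"wx":0,"wy":0,"wz":7,"grip":0},{"tx":0.0006,"ty":-0.0091,"tz":0.0004,"wx":0,"wy":0,"wz":7,"grip":0},{"tx":0.0006,"ty":-0.0091,"tz":0.0004,"wx":0,"wy":0,"wz":7,"grip":0}]' >/dev/null
python3 -c "from h import *;st()"
python3 -m inch '[{"tx":0.0006,"ty":-0.0091,"tz":0.0004,"wx":0,"wy":0,"wz":7,"grip":0},{"tx":0.0006,"ty":-0.0091,"tz":0.0004,"wx":0,"wy":0,"wz":7,"grip":0},{"tx":0.0006,"ty":-0.0091,"tz":0.0004,"wx":0,"wy":0,"wz":7,"grip":0},{"tx":0.0006,"ty":-0.0091,"tz":0.0004,"wx":0,"wy":0,"wz":7,"grip":0},{"tx":0.0006,"ty":-0.0091,"tz":0.0004,"wx":0,"wy":0,"wz":7,"grip":0},{"tx":0.0006,"ty":-0.0091,"tz":0.0004,"wx":0,"wy":0,"wz":7,"grip":0}]' >/dev/null
python3 -c "from h import *;st()"
```

```text
t 10.73 p [0.6248 0.1216 0.2101] press xy [0.0267 0.0702] yaw_y 163.3 tilt [-0.  0.] F [-4.  -0.5  5.2] Fpress [-4.  -0.2] M [-0.02  0.85  0.03] rxF 0.275 op 0.15 gf 29.9 j [ 0.19  0.44  0.23  1.36  0.   -1.09]
t 11.23 p [0.6675 0.0889 0.2077] press xy [0.0665 0.034 ] yaw_y 121.3 tilt [0.    0.001] F [-4.9  1.5  5.4] Fpress [-4.8  1.9] M [0.2  0.92 0.11] rxF 0.287 op 0.15 gf 30.0 j [ 0.13  0.51  0.34  1.4   0.   -0.41]
```

```bash
python3 -m inch '[{"tx":0.0006,"ty":-0.0091,"tz":0.0004,"wx":0,"wy":0,"wz":7,"grip":0},{"tx":0.0006,"ty":-0.0091,"tz":0.0004,"wx":0,"wy":0,"wz":7,"grip":0},{"tx":0.0006,"ty":-0.0091,"tz":0.0004,"wx":0,"wy":0,"wz":7,"grip":0},{"tx":0.0006,"ty":-0.0091,"tz":0.0004,"wx":0,"wy":0,"wz":7,"grip":0},{"tx":0.0006,"ty":-0.0091,"tz":0.0004,"wx":0,"wy":0,"wz":7,"grip":0},{"tx":0.0006,"ty":-0.0091,"tz":0.0004,"wx":0,"wy":0,"wz":7,"grip":0},{"tx":0.0006,"ty":-0.0091,"tz":0.0004,"wx":0,"wy":0,"wz":7,"grip":0},{"tx":0.0006,"ty":-0.0091,"tz":0.0004,"wx":0,"wy":0,"wz":7,"grip":0},{"tx":0.0006,"ty":-0.0091,"tz":0.0004,"wx":0,"wy":0,"wz":7,"grip":0},{"tx":0.0006,"ty":-0.0091,"tz":0.0004,"wx":0,"wy":0,"wz":7,"grip":0},{"tx":0.0006,"ty":-0.0091,"tz":0.0004,"wx":0,"wy":0,"wz":7,"grip":0},{"tx":0.0006,"ty":-0.0091,"tz":0.0004,"wx":0,"wy":0,"wz":7,"grip":0}]' >/dev/null
python3 -c "from h import *;st()"
```

```text
t 12.23 p [ 0.6495 -0.0095  0.2031] press xy [ 0.0405 -0.0625] yaw_y 37.3 tilt [0.002 0.001] F [-0.3  1.9  4.8] Fpress [-0.2  2. ] M [0.54 0.05 0.26] rxF 0.067 op 0.15 gf 30.2 j [-0.01  0.46  0.25  1.36  0.    0.9 ]
```

```bash
python3 -m inch '[{"tx":0.0006,"ty":-0.0091,"tz":0.0004,"wx":0,"wy":0,"wz":7,"grip":0},{"tx":0.0006,"ty":-0.0091,"tz":0.0004,"wx":0,"wy":0,"wz":7,"grip":0},{"tx":0.0006,"ty":-0.0091,"tz":0.0004,"wx":0,"wy":0,"wz":7,"grip":0},{"tx":0.0006,"ty":-0.0091,"tz":0.0004,"wx":0,"wy":0,"wz":7,"grip":0},{"tx":0.0006,"ty":-0.0091,"tz":0.0004,"wx":0,"wy":0,"wz":7,"grip":0},{"tx":0.0006,"ty":-0.0091,"tz":0.0004,"wx":0,"wy":0,"wz":7,"grip":0},{"tx":0.0006,"ty":-0.0091,"tz":0.0004,"wx":0,"wy":0,"wz":7,"grip":0},{"tx":0.0006,"ty":-0.0091,"tz":0.0004,"wx":0,"wy":0,"wz":7,"grip":0},{"tx":0.0006,"ty":-0.0091,"tz":0.0004,"wx":0,"wy":0,"wz":7,"grip":0},{"tx":0.0006,"ty":-0.0091,"tz":0.0004,"wx":0,"wy":0,"wz":7,"grip":0},{"tx":0.0006,"ty":-0.0091,"tz":0.0004,"wx":0,"wy":0,"wz":7,"grip":0},{"tx":0.0006,"ty":-0.0091,"tz":0.0004,"wx":0,"wy":0,"wz":7,"grip":0}]' >/dev/null
python3 -c "from h import *;st()"
```

```text
t 13.23 p [ 0.5495 -0.0022  0.1986] press xy [-0.0586 -0.0471] yaw_y -46.7 tilt [ 0.002 -0.002] F [-0.3 -3.8  6.4] Fpress [-0.6 -3.7] M [-0.63  0.22  0.26] rxF 0.192 op 0.15 gf 30.5 j [-0.    0.29 -0.02  1.25 -0.    2.38]
```

```bash
python3 -m inch '[{"tx":0.0006,"ty":-0.0091,"tz":0.0004,"wx":0,"wy":0,"wz":7,"grip":0},{"tx":0.0006,"ty":-0.0091,"tz":0.0004,"wx":0,"wy":0,"wz":7,"grip":0},{"tx":0.0006,"ty":-0.0091,"tz":0.0004,"wx":0,"wy":0,"wz":7,"grip":0},{"tx":0.0006,"ty":-0.0091,"tz":0.0004,"wx":0,"wy":0,"wz":7,"grip":0},{"tx":0,"ty":0,"tz":0,"wx":0,"wy":0,"wz":0,"grip":0}]' >/dev/null
python3 -c "from h import *;st()"
```

```text
t 13.65 p [0.531  0.0305 0.1969] press xy [-0.0743 -0.0129] yaw_y -74.8 tilt [ 0.001 -0.001] F [-4.  -0.7 10.5] Fpress [-4.1 -0.4] M [-0.15  0.95 -0.13] rxF -0.026 op 0.15 gf 30.4 j [ 0.06  0.26 -0.07  1.24 -0.    2.93]
```

```bash
python3 -m inch '[{"tx":0,"ty":0,"tz":0,"wx":0,"wy":0,"wz":0,"grip":1},{"tx":0,"ty":0,"tz":0,"wx":0,"wy":0,"wz":0,"grip":1},{"tx":0,"ty":0,"tz":0,"wx":0,"wy":0,"wz":0,"grip":1},{"tx":0,"ty":0,"tz":0,"wx":0,"wy":0,"wz":0,"grip":1},{"tx":0,"ty":0,"tz":0,"wx":0,"wy":0,"wz":0,"grip":1},{"tx":0,"ty":0,"tz":-0.02,"wx":0,"wy":0,"wz":0,"grip":1},{"tx":0,"ty":0,"tz":-0.02,"wx":0,"wy":0,"wz":0,"grip":1},{"tx":0,"ty":0,"tz":-0.02,"wx":0,"wy":0,"wz":0,"grip":1},{"tx":0,"ty":0,"tz":0,"wx":0,"wy":0,"wz":-6,"grip":1},{"tx":0,"ty":0,"tz":0,"wx":0,"wy":0,"wz":-6,"grip":1}]' >/dev/null
python3 -c "from h import *;st()"
python3 -m inch '[{"tx":0,"ty":0,"tz":0,"wx":0,"wy":0,"wz":-7,"grip":1},{"tx":0,"ty":0,"tz":0,"wx":0,"wy":0,"wz":-7,"grip":1},{"tx":0,"ty":0,"tz":0,"wx":0,"wy":0,"wz":-7,"grip":1},{"tx":0,"ty":0,"tz":0,"wx":0,"wy":0,"wz":-7,"grip":1},{"tx":0,"ty":0,"tz":0,"wx":0,"wy":0,"wz":-7,"grip":1},{"tx":0,"ty":0,"tz":0,"wx":0,"wy":0,"wz":-7,"grip":1},{"tx":0,"ty":0,"tz":0,"wx":0,"wy":0,"wz":-7,"grip":1},{"tx":0,"ty":0,"tz":0,"wx":0,"wy":0,"wz":-7,"grip":1},{"tx":0,"ty":0,"tz":0,"wx":0,"wy":0,"wz":-7,"grip":1},{"tx":0,"ty":0,"tz":0,"wx":0,"wy":0,"wz":-7,"grip":1},{"tx":0,"ty":0,"tz":0,"wx":0,"wy":0,"wz":-7,"grip":1},{"tx":0,"ty":0,"tz":0,"wx":0,"wy":0,"wz":-7,"grip":1}]' >/dev/null
python3 -m inch '[{"tx":0,"ty":0,"tz":0,"wx":0,"wy":0,"wz":-7,"grip":1},{"tx":0,"ty":0,"tz":0,"wx":0,"wy":0,"wz":-7,"grip":1},{"tx":0,"ty":0,"tz":0,"wx":0,"wy":0,"wz":-7,"grip":1},{"tx":0,"ty":0,"tz":0,"wx":0,"wy":0,"wz":-7,"grip":1},{"tx":0,"ty":0,"tz":0,"wx":0,"wy":0,"wz":-7,"grip":1},{"tx":0,"ty":0,"tz":0,"wx":0,"wy":0,"wz":-7,"grip":1},{"tx":0,"ty":0,"tz":0,"wx":0,"wy":0,"wz":-7,"grip":1},{"tx":0,"ty":0,"tz":0,"wx":0,"wy":0,"wz":-7,"grip":1},{"tx":0,"ty":0,"tz":0,"wx":0,"wy":0,"wz":-7,"grip":1},{"tx":0,"ty":0,"tz":0,"wx":0,"wy":0,"wz":-7,"grip":1},{"tx":0,"ty":0,"tz":0,"wx":0,"wy":0,"wz":-7,"grip":1},{"tx":0,"ty":0,"tz":0,"wx":0,"wy":0,"wz":-7,"grip":1}]' >/dev/null
python3 - <<'E'
from h import *
st();c=bot.capture("scene");cv2.imwrite("pics/s3.png",cv2.resize(c["frame"][160:380,220:460],None,fx=2.5,fy=2.5))
E
```

```text
t 14.48 p [0.5324 0.0299 0.2571] press xy [-0.073  -0.0136] yaw_y -62.1 tilt [0.002 0.   ] F [-0.1  0.2 -0.3] Fpress [-0.1  0.2] M [0.01 0.03 0.01] rxF -0.018 op 1.0 gf 0.0 j [ 0.06  0.24  0.06  1.38 -0.    2.71]
t 16.48 p [0.5316 0.0299 0.2557] press xy [-0.0737 -0.0136] yaw_y 106.0 tilt [-0. -0.] F [0.5 0.2 0.8] Fpress [0.5 0.2] M [-0.04  0.03  0.03] rxF -0.004 op 1.0 gf 0.0 j [ 0.06  0.24  0.06  1.38 -0.   -0.22]
```

View pics/s3.png

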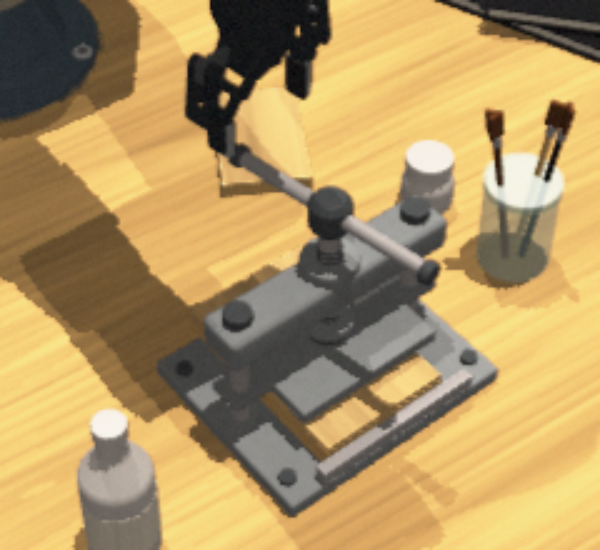

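The bar now runs from (240,150) to (430,270), and the panel is still on the rail with a gap under the platen. Re-grip.

```bash
python3 -m inch '[{"tx":0,"ty":0,"tz":0.02,"wx":0,"wy":0,"wz":0,"grip":1},{"tx":0,"ty":0,"tz":0.02,"wx":0,"wy":0,"wz":0,"grip":1},{"tx":0,"ty":0,"tz":0.02,"wx":0,"wy":0,"wz":0,"grip":1},{"tx":0,"ty":0,"tz":0,"wx":0,"wy":0,"wz":0,"grip":0},{"tx":0,"ty":0,"tz":0,"wx":0,"wy":0,"wz":0,"grip":0},{"tx":0,"ty":0,"tz":0,"wx":0,"wy":0,"wz":0,"grip":0},{"tx":0,"ty":0,"tz":0,"wx":0,"wy":0,"wz":0,"grip":0},{"tx":0,"ty":0,"tz":0,"wx":0,"wy":0,"wz":0,"grip":0},{"tx":0,"ty":0,"tz":0,"wx":0,"wy":0,"wz":0,"grip":0},{"tx":0,"ty":0,"tz":0,"wx":0,"wy":0,"wz":0,"grip":0},{"tx":0,"ty":0,"tz":0,"wx":0,"wy":0,"wz":0,"grip":0}]' 30 >/dev/null
python3 -c "from h import *;st()"
python3 -m inch '[{"tx":-0.0006,"ty":0.0091,"tz":0.0004,"wx":0,"wy":0,"wz":7,"grip":0},{"tx":-0.0006,"ty":0.0091,"tz":0.0004,"wx":0,"wy":0,"wz":7,"grip":0},{"tx":-0.0006,"ty":0.0091,"tz":0.0004,"wx":0,"wy":0,"wz":7,"grip":0},{"tx":-0.0006,"ty":0.0091,"tz":0.0004,"wx":0,"wy":0,"wz":7,"grip":0}]' >/dev/null
python3 -c "from h import *;st()"
python3 -m inch '[{"tx":-0.0006,"ty":0.0091,"tz":0.0004,"wx":0,"wy":0,"wz":7,"grip":0},{"tx":-0.0006,"ty":0.0091,"tz":0.0004,"wx":0,"wy":0,"wz":7,"grip":0},{"tx":-0.0006,"ty":0.0091,"tz":0.0004,"wx":0,"wy":0,"wz":7,"grip":0}]' >/dev/null
python3 -c "from h import *;st()"
```

```text
t 17.45 p [0.5318 0.0305 0.1968] press xy [-0.0735 -0.0131] yaw_y 105.6 tilt [0.001 0.001] F [-2.   1.9  7. ] Fpress [-1.9  2.1] M [ 0.62  0.41 -0.16] rxF -0.176 op 0.15 gf 29.2 j [ 0.06  0.26 -0.07  1.24  0.   -0.22]
t 17.78 p [0.531  0.0659 0.1953] press xy [-0.0714  0.0224] yaw_y 77.3 tilt [ 0.002 -0.001] F [-1.1 -3.2  3.5] Fpress [-1.4 -3.1] M [-0.67 -0.04  0.15] rxF 0.253 op 0.15 gf 29.3 j [ 0.12  0.27 -0.07  1.24 -0.    0.35]
t 18.03 p [0.5417 0.091  0.1941] press xy [-0.0587  0.0465] yaw_y 56.3 tilt [ 0.001 -0.001] F [-1.5 -3.4  4.4] Fpress [-1.8 -3.2] M [-0.83  0.14  0.15] rxF 0.273 op 0.15 gf 29.3 j [ 0.17  0.29 -0.03  1.24 -0.    0.76]
```

```bash
cat >> h.py <<'E'
def tq():
    s=bot.observe();d=s["eef_pos"][:2]-C;F=s["wrist_force"];r=d[0]*F[1]-d[1]*F[0];M=R.from_quat(s["tool_rot"]).as_matrix()
    print("t",round(s["time_s"],2),"yaw",round(np.degrees(np.arctan2(M[1,1],M[0,1])),1),"r",round(np.hypot(*d),4),"z",round(s["eef_pos"][2],4),"F",np.round(F,1),"Mz",round(s["moment"][2],2),"rxF",round(r,3),"TOT",round(r+s["moment"][2],3),"gf",round(s["gripper_force"],1),"j6",round(s["qpos"][5],2))
E
for i in 1 2 3; do python3 -m inch '[{"tx":-0.0006,"ty":0.0091,"tz":0.0004,"wx":0,"wy":0,"wz":7,"grip":0},{"tx":-0.0006,"ty":0.0091,"tz":0.0004,"wx":0,"wy":0,"wz":7,"grip":0}]' >/dev/null
python3 -c "from h import *;tq()"; done
```

```text
t 18.2 yaw 42.3 r 0.0749 z 0.1933 F [-1.9 -3.5  4.9] Mz 0.09 rxF 0.279 TOT 0.373 gf 29.3 j6 1.02
t 18.37 yaw 28.3 r 0.0748 z 0.1925 F [-2.  -3.9  5. ] Mz 0.06 rxF 0.271 TOT 0.329 gf 29.4 j6 1.28
t 18.53 yaw 14.3 r 0.0748 z 0.1917 F [-2.3 -4.6  6.6] Mz 0.06 rxF 0.25 TOT 0.314 gf 29.4 j6 1.53
```

```bash
for i in 1 2 3 4; do python3 -m inch '[{"tx":-0.0006,"ty":0.0091,"tz":0.0004,"wx":0,"wy":0,"wz":7,"grip":0}]' >/dev/null
python3 -c "from h import *;tq()"; done
```

```text
t 18.62 yaw 7.3 r 0.0747 z 0.1913 F [-4.1 -4.6  5.8] Mz 0.1 rxF 0.348 TOT 0.448 gf 29.5 j6 1.65
t 18.7 yaw 0.3 r 0.0746 z 0.1908 F [-3.7 -2.9  7.1] Mz 0.15 rxF 0.275 TOT 0.43 gf 29.5 j6 1.77
t 18.78 yaw -6.7 r 0.0745 z 0.1905 F [-4.4 -4.1  6.5] Mz 0.08 rxF 0.295 TOT 0.379 gf 29.5 j6 1.89
t 18.87 yaw -13.7 r 0.0745 z 0.19 F [-4.5 -3.2  6.6] Mz 0.12 rxF 0.268 TOT 0.39 gf 29.5 j6 2.0
```

```bash
for i in 1 2 3 4; do python3 -m inch '[{"tx":-0.0006,"ty":0.0091,"tz":0.0004,"wx":0,"wy":0,"wz":7,"grip":0}]' >/dev/null
python3 -c "from h import *;tq()"; done
```

```text
t 18.95 yaw -20.7 r 0.0744 z 0.1896 F [-4.6 -2.5  6.6] Mz 0.18 rxF 0.255 TOT 0.433 gf 29.5 j6 2.12
t 19.03 yaw -27.7 r 0.0742 z 0.1893 F [-7.  -4.1  9.8] Mz 0.09 rxF 0.321 TOT 0.408 gf 29.8 j6 2.23
t 19.12 yaw -34.7 r 0.074 z 0.189 F [-7.4 -2.1  9.8] Mz 0.12 rxF 0.366 TOT 0.481 gf 29.7 j6 2.35
t 19.2 yaw -41.7 r 0.0739 z 0.1886 F [-8.9 -0.3 10.2] Mz 0.13 rxF 0.48 TOT 0.614 gf 29.8 j6 2.46
```

```bash
python3 -m inch '[{"tx":-0.0002,"ty":0.0052,"tz":0.0002,"wx":0,"wy":0,"wz":4,"grip":0}]' >/dev/null
python3 -c "from h import *;tq()"
python3 -m inch '[{"tx":-0.0001,"ty":0.0026,"tz":0.0001,"wx":0,"wy":0,"wz":2,"grip":0}]' >/dev/null
python3 -c "from h import *;tq()"
```

```text
t 19.28 yaw -45.8 r 0.0739 z 0.1884 F [-9.4  1.3 11.6] Mz 0.18 rxF 0.555 TOT 0.739 gf 29.9 j6 2.52
t 19.37 yaw -47.6 r 0.0739 z 0.1884 F [-9.7  2.8 10.6] Mz 0.15 rxF 0.639 TOT 0.789 gf 29.9 j6 2.55
```

```bash
python3 -m inch '[{"tx":-0.0001,"ty":0.0039,"tz":0.0001,"wx":0,"wy":0,"wz":3,"grip":0}]' >/dev/null
python3 -c "from h import *;tq()"
python3 -m inch '[{"tx":0,"ty":0,"tz":0,"wx":0,"wy":0,"wz":0,"grip":0}]' >/dev/null
python3 -c "from h import *;tq()"
```

```text
t 19.45 yaw -50.4 r 0.0739 z 0.1883 F [-8.4  0.8  8.1] Mz 0.26 rxF 0.445 TOT 0.705 gf 29.9 j6 2.6
t 19.53 yaw -50.5 r 0.0738 z 0.1882 F [-7.7 -0.2  9.3] Mz 0.11 rxF 0.355 TOT 0.463 gf 29.7 j6 2.6
```

```bash
for i in 1 2; do python3 -m inch '[{"tx":0,"ty":0.002,"tz":0.0001,"wx":0,"wy":0,"wz":1.5,"grip":0}]' >/dev/null
python3 -c "from h import *;tq()"; done
```

```text
t 19.62 yaw -51.8 r 0.0739 z 0.1882 F [-9.9  2.6  9.7] Mz 0.24 rxF 0.608 TOT 0.849 gf 30.0 j6 2.62
t 19.7 yaw -53.4 r 0.0738 z 0.1881 F [-8.   1.9 10.3] Mz 0.31 rxF 0.473 TOT 0.786 gf 30.0 j6 2.64
```

Torque is about 0.8 N m (10 N at the grip), which is clearly stiff. Release and retreat upward.

```bash
python3 -m inch '[{"tx":0,"ty":0,"tz":0,"wx":0,"wy":0,"wz":0,"grip":0},{"tx":0,"ty":0,"tz":0,"wx":0,"wy":0,"wz":0,"grip":1},{"tx":0,"ty":0,"tz":0,"wx":0,"wy":0,"wz":0,"grip":1},{"tx":0,"ty":0,"tz":0,"wx":0,"wy":0,"wz":0,"grip":1},{"tx":0,"ty":0,"tz":0,"wx":0,"wy":0,"wz":0,"grip":1},{"tx":0,"ty":0,"tz":0,"wx":0,"wy":0,"wz":0,"grip":1},{"tx":0,"ty":0,"tz":-0.02,"wx":0,"wy":0,"wz":0,"grip":1},{"tx":0,"ty":0,"tz":-0.03,"wx":0,"wy":0,"wz":0,"grip":1},{"tx":0,"ty":0,"tz":-0.03,"wx":0,"wy":0,"wz":0,"grip":1},{"tx":0,"ty":0,"tz":-0.03,"wx":0,"wy":0,"wz":0,"grip":1},{"tx":0,"ty":0,"tz":0,"wx":0,"wy":0,"wz":0,"grip":1},{"tx":0,"ty":0,"tz":0,"wx":0,"wy":0,"wz":0,"grip":1}]' >/dev/null
python3 - <<'E'
from h import *
st();c=bot.capture("scene");cv2.imwrite("pics/s4.png",cv2.resize(c["frame"][160:380,220:460],None,fx=2.7,fy=2.7))
P=cloud(c);X,Y,Z=P[...,0],P[...,1],P[...,2];d=np.hypot(X-.606,Y-.05)
q=P[(d>.027)&(d<.088)&(Z>.19)&(Z<.225)]
l=cv2.fitLine(q[:,:2].astype(np.float32),cv2.DIST_HUBER,0,.001,.001).ravel();print("bar",np.degrees(np.arctan2(l[1],l[0])),len(q),np.percentile(q[:,2],60))
for n in("glue_bottle","brush_jar","paint_pot","platen"): print(n,[np.round(w(c,x["centre"]),3) for x in bot.place_of(n,c)][:1])
E
```

```text
t 20.7 p [0.6648 0.0942 0.2987] press xy [0.0642 0.0395] yaw_y -53.4 tilt [0.004 0.   ] F [-0.5 -0.5 -0.8] Fpress [-0.5 -0.5] M [0.01 0.04 0.01] rxF -0.009 op 1.0 gf 0.0 j [ 0.14  0.5   0.56  1.62 -0.    2.64]
bar 36.860596 408 0.21238214655823023
glue_bottle [array([ 0.657, -0.191, -0.001])]
brush_jar [array([0.583, 0.287, 0.001])]
paint_pot [array([ 0.474,  0.267, -0.002])]
platen [array([0.605, 0.051, 0.044])]
```

View pics/s4.png

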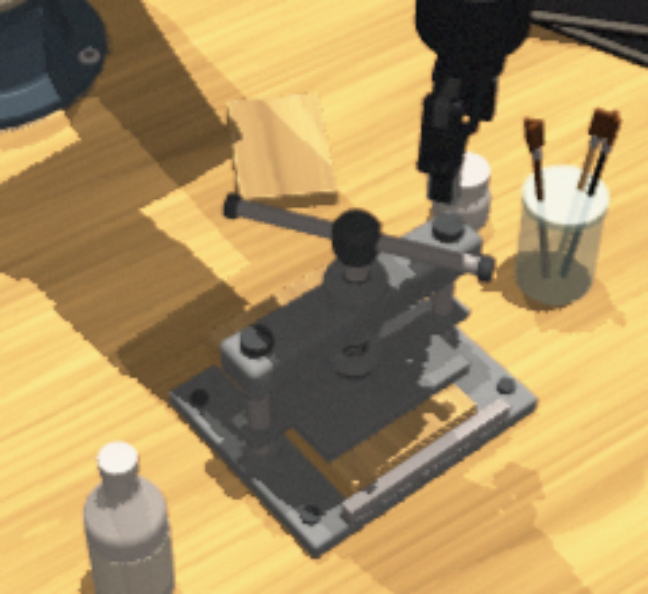

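The platen (around (390,380)) bears on the panel, whose back edge is against the rail. The bar stayed where it was left, and the neighbouring objects have not moved.

```bash
python3 -c "from workcell import bot;print(bot.close_job())"
```

```text
the job is handed in; nothing more can be done
None
```

The panel is pushed square against the rear rail and clamped at about 0.8 N m (around 10 N at the grip), nothing around the press moved, and the job is handed in at about 21 s of the 72 s allowed.

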